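# Seat the collet chuck in the tightening sleeve

### The arm

A 6-joint arm with a two-finger parallel gripper is mounted at the origin on the work surface. World frame = base frame: x ahead of the robot, y to its left, z up, the work surface at z = 0. Lengths are in m, angles in rad, forces in N, time in s.
With the tool pointing down it reaches from about 0.325 to 0.775 m from the base axis. Payload 5.5 kg.
Tool frame: the origin (TCP) lies between the finger pads; the fingertips stand 8 mm ahead of it and the grasp point (between the pads) lies 11 mm behind it (tcp_to_tips is the distance from the TCP to the fingertips, in m); z points along the fingers, y is the direction in which the jaws open and shut (so a half turn about z gives the same grasp; the last joint's range is limited). The gripper opens to 88 mm and grips with 3 to 60 N. Pads are 20 mm wide; open, the fingers measure 115 mm over their backs; the gripper's body (75 mm by 178 mm) begins 61 mm behind the grasp point.
Start: joints at [1.099, 0.091, 1.231, -0, 1.82, -0.057], TCP at [0.242, 0.549, 0.231] pointing down, gripper open.
Joint ranges: [-2.87, 2.87], [-0.86, 2.18], [0.17, 2.46], [-1.51, 4.65], [0.06, 2.69], [-2.65, 2.65]. Speed limits (rad/s): [2.57, 2.57, 3.01, 3.14, 3.14, 3.14].

### API

Orientations are given as a unit quaternion [w, x, y, z].
In Python, from bench import * gives the robot as it stands. Calls block until the motion is done:
- move_to(position, orientation): joint-space move of the TCP to a pose.
- move_l(position, speed=0.15, orientation=None): straight line of the TCP; orientation=None keeps the orientation; speed is the mean speed in m/s.
- movej(angles): joint-space move.
- gripper_open() and close(): open the fingers fully, or close them until they stop; the grip force is fixed at half the most.
- hold(seconds).
- inverse_kinematics(position, orientation): joint angles nearest the present ones, or None.
- state(): the state.
- get_image(name): name is "scene" or "top" or "wrist"; returns a dict with "frame" (384x512x3 uint8, blue, green, red), "depth" (384x512 float32, m along the optical axis (not along the pixel's ray), 0 where there is no reading), "camera_matrix" (3x3 intrinsics, pixels), "k1" (the pictures are not rectified: a ray, as slopes to the right and down, at radius r is drawn at 1 + k1 r^2 times it, then the intrinsics apply), "view" (4x4, takes a point from world to camera coordinates). Camera axes: x right, y up, looking along -z (the intrinsics and any distortion apply to the point x, -y, -z); pixel columns grow to the right and rows downward; lengths in m; the calibration is good to about 2 mm. A picture is of the moment at which its call begins.
A pose or a line that the arm cannot do raises IKError and nothing moves.
- job_done(): hands the job in, once; it reports no verdict.
The state is a dict: "time": time; "joint_pos": joint angles; "dq": joint speeds; "joint_torque": joint torques, N m; "ee_pos": TCP position; "ee_rot": TCP orientation; "ft_force": force on the tool from outside, world axes, zero at the start; "moment": the same for the moment, N m; "finger_gap": finger opening in m.
Only numpy, scipy, OpenCV 4.12 (cv2) and the standard library are available. Lean on these libraries where they do the work, as an engineer would, in place of code of your own. Each camera call takes 0.05 s, during which the arm holds its last target. There are 200 camera calls.

### The job

Three tapered tool holders hang in the sheet-metal rack. Take out the collet chuck (the one with a cylindrical clamping nut on a thinner neck) and lower it, without dropping it, taper down into the larger of the two sleeves of the tightening fixture, so that it sits fully home and upright with its flange down on the sleeve's rim; let go of it, and leave the other two holders in the rack.

Things in the scene. Friction and masses are not known exactly. Their poses are not given: they have to be found in the camera images.
- chuck_center (a point): Mid-height of the collet chuck: loose steel, 142 mm tall, 0.75 kg, round, taper down in one of the rack's 3 holes. z along its axis, up to the nut. Heights from here: taper 25 mm dia at -71, 44 at -3; flange 63 dia, -3 to 16; dark neck 40 dia, to 43; nut 50 dia, 43 to 71 (top). Grip the nut from above, any yaw; 25 mm free around it. Lift 75 mm or more to draw the taper out of the rack.
- sleeve_mouth (a point): Centre of the rim (100 mm above the bench) of the fixed larger steel sleeve, 80 mm outer dia; z up. Bore tapers as the chuck does: 48 mm at the rim, 28 mm 68 mm down, open below, 2 mm radial play. Home: flange's underside on the rim, chuck's centre 3 mm above this point. The smaller sleeve (58 mm outer, 33 mm bore, 80 mm high), 110 mm away along +x on the same grey plate, is not the one.
- facemill: Bystander: loose steel tool holder in another rack hole, same taper and flange, with a broad 65 mm face-milling cutter carrying six small plates. 138 mm tall; origin at the taper's small end, z up. Stays in the rack.
- slim: Bystander: loose steel tool holder in the remaining rack hole, same taper and flange, with a slim conical nose (42 to 25 mm) and a 10 mm pin on top. 150 mm tall, its top 162 mm above the bench (lift clear over it); origin at the taper's small end, z up. Stays in the blue rack (fixed, top 80 mm above the bench, holes 105 mm apart in a row).
Mind the look-alikes: they are no part of the job. Leave any purple or yellow look-alike of the part that bears sleeve_mouth alone.

How it is judged:
By the outcome, as a careful person would: the job done as asked, in the order asked, and still so for the second after the job is handed in, with the robot touching nothing.
It also fails if it takes over 42 s, if anything falls off the work surface, if the arm or the gripper's body presses on something with over 40 N, if the wrist force passes 120 N, or if a joint passes its speed limit or range.

## Working session

There is one attempt and no reset: what is moved stays moved. The work goes in short steps, each a Python script; the robot and the scene stay as the last script left them, time stands still between calls to the robot, and variables do not carry over. Pictures are saved under pics/ and viewed, about 8 in all and at most 12, crops included, and the job is handed in when it is done.

```bash
mkdir -p pics; cat > h.py <<'E'
from bench import *
import numpy as np, cv2
def rays(im,uv):
    K=np.array(im["camera_matrix"]);uv=np.atleast_2d(uv).astype(float)
    d=(uv-[K[0,2],K[1,2]])/[K[0,0],K[1,1]]; s=d.copy()
    for _ in range(20): s=d/(1+im["k1"]*(s**2).sum(1,keepdims=True))
    return s
def onplane(im,uv,z):
    s=rays(im,uv);V=np.array(im["view"]);R=V[:3,:3];c=-R.T@V[:3,3]
    w=np.c_[s[:,0],-s[:,1],-np.ones(len(s))]@R
    return c+w*((z-c[2])/w[:,2])[:,None]
def cloud(im):
    h,w=im["depth"].shape;u,v=np.meshgrid(np.arange(w),np.arange(h))
    s=rays(im,np.c_[u.ravel(),v.ravel()]);D=im["depth"].ravel()[:,None]
    V=np.array(im["view"]);R=V[:3,:3];c=-R.T@V[:3,3]
    P=c+(np.c_[s[:,0],-s[:,1],-np.ones(len(s))]*D)@R
    P[D[:,0]==0]=np.nan
    return P.reshape(h,w,3)
def project(im,p):
    V=np.array(im["view"]);q=V[:3,:3]@p+V[:3,3];s=np.array([q[0],-q[1]])/-q[2]
    s=s*(1+im["k1"]*(s@s));K=np.array(im["camera_matrix"]);return s*[K[0,0],K[1,1]]+[K[0,2],K[1,2]]
E
python3 - <<'E'
from h import *
for n in("scene","top"):
    im=get_image(n);np.savez(n+".npz",**im);cv2.imwrite(f"pics/{n}0.png",im["frame"])
    V=np.array(im["view"]);print(n,-V[:3,:3].T@V[:3,3],im["k1"],(im["depth"]>0).mean())
s=state();print(s["time"],s["ee_pos"],s["ee_rot"])
E
```

```text
scene [ 1.4476756  -0.58759947  0.79813325] -0.068516729812914 0.9768015543619791
top [ 0.29805086 -0.08067057  1.16107082] -0.09354264520686262 0.9959818522135416
0.1 [0.24165436 0.54890653 0.22961372] [-2.33352356e-04  2.05882033e-01  9.78576422e-01 -8.48757230e-04]
```

View pics/scene0.png

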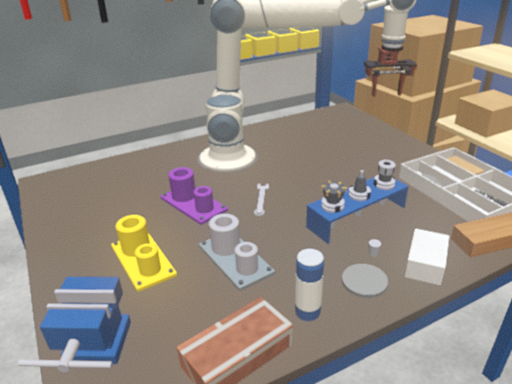

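View pics/top0.png

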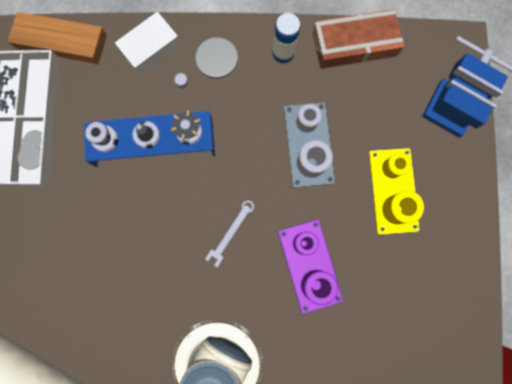

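Scene: chuck nut at (386,167), slim at (361,180), face mill at (333,193). The sleeves are grey large (224,232), grey small (246,258), purple (182,183) and yellow (132,235). 
Top: chuck (98,132), slim (146,132), face mill (187,126), grey large (316,157), grey small (310,116), purple large (319,288), yellow large (406,207). By the description I choose the chuck at (98,132) and the grey sleeve at (316,157). I'll measure both and check them in a close crop.

```bash
python3 - <<'E'
from h import *
ims={n:dict(np.load(n+".npz")) for n in("scene","top")}
C={n:cloud(i) for n,i in ims.items()}
t=ims["top"]
g=onplane(t,[[97,132]],.154)[0]; s=onplane(t,[[316,157]],.1)[0]
print("guess",g,s)
def slab(n,c,r,lo,hi):
    P=C[n];m=(np.hypot(P[...,0]-c[0],P[...,1]-c[1])<r)&(P[...,2]>lo)&(P[...,2]<hi);q=P[m]
    if len(q)<5: print(n,len(q));return
    (cx,cy),rr=cv2.minEnclosingCircle(q[:,:2].astype(np.float32))
    print(n,len(q),"zmed %.4f"%np.median(q[:,2]),"circ",np.round([cx,cy,rr],4),"mean",q.mean(0).round(4))
for n in C:
    print("nut");slab(n,g,.045,.147,.162)
    print("rim");slab(n,s,.055,.094,.106)
    P=C[n];m=(P[...,2]>.076)&(P[...,2]<.084)&(P[...,0]>.2)
# edge-based sleeve ellipse
for n in C:
    f=ims[n]["frame"];u,v=project(ims[n],np.r_[g[:2],.154]).astype(int);a,b=project(ims[n],np.r_[s[:2],.1]).astype(int)
    cr=[cv2.resize(f[y-32:y+33,x-32:x+33],(390,290 if 0 else 390),interpolation=cv2.INTER_CUBIC) for x,y in((u,v),(a,b))]
    cr=[cv2.resize(c,(300,300)) for c in cr]; ims[n]["c"]=np.hstack(cr); print(n,(u-32,v-32),(a-32,b-32),"scale",300/65)
cv2.imwrite("pics/crop.png",np.vstack([ims[n]["c"] for n in C]))
E
```

```text
guess [0.55890396 0.28142589 0.154     ] [ 0.51778027 -0.2364818   0.1       ]
nut
scene 135 zmed 0.1549 circ [0.5603 0.2832 0.0262] mean [0.5638 0.2816 0.1544]
rim
scene 335 zmed 0.1000 circ [ 0.5236 -0.2357  0.0409] mean [ 0.5269 -0.237   0.0996]
nut
top 357 zmed 0.1538 circ [0.5597 0.2862 0.0265] mean [0.5585 0.2845 0.1537]
rim
top 564 zmed 0.0997 circ [ 0.5215 -0.2355  0.0405] mean [ 0.5208 -0.2349  0.0996]
scene (np.int64(353), np.int64(131)) (np.int64(190), np.int64(188)) scale 4.615384615384615
top (np.int64(64), np.int64(99)) (np.int64(284), np.int64(125)) scale 4.615384615384615
```

View pics/crop.png

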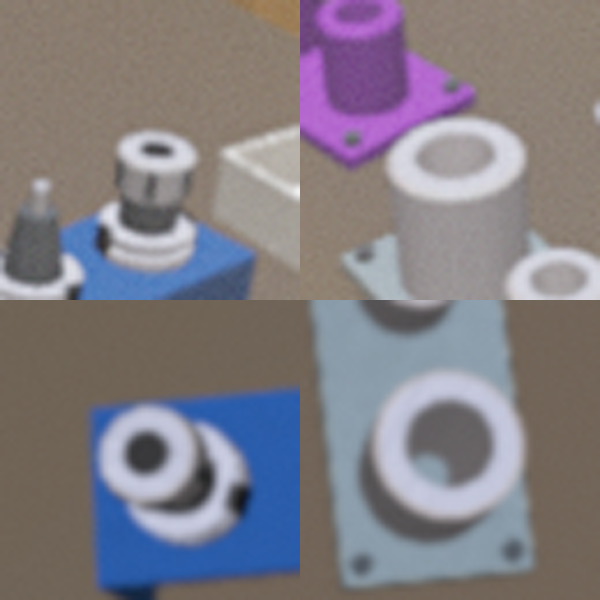

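The crops confirm both choices. Top row is the scene view, bottom row the top view. The chuck has a cylindrical slotted nut on a dark neck, and the large grey sleeve is 81 mm across with its rim at 0.100 m. Heights and radii match the data given: nut top 0.154, r 0.026; rim 0.0997, r 0.0405. Next I'll hover over each and refine with the wrist camera.

```bash
python3 - <<'E'
from h import *
q=[0,.70710678,.70710678,0]
out=[]
def slab(P,c,r,lo,hi):
    m=(np.hypot(P[...,0]-c[0],P[...,1]-c[1])<r)&(P[...,2]>lo)&(P[...,2]<hi);x=P[m]
    print(len(x)); 
    if len(x)>5: 
        (cx,cy),rr=cv2.minEnclosingCircle(x[:,:2].astype(np.float32));print(np.median(x[:,2]).round(4),np.round([cx,cy,rr],4),x.mean(0).round(4))
move_to([.56,.285,.28],q)
im=get_image("wrist");np.savez("w1.npz",**im)
V=np.array(im["view"]);print("cam",-V[:3,:3].T@V[:3,3]);print("proj",project(im,np.array([.56,.285,.154])))
P=cloud(im);slab(P,[.56,.285],.045,.147,.162);slab(P,[.56,.285],.055,.094,.104)
s=state();print(s["time"],s["ee_pos"],s["joint_pos"],s["ft_force"])
cv2.imwrite("pics/w1.png",im["frame"])
E
```

```text
cam [0.55826869 0.35072218 0.43376751]
proj [251.12500306 190.38640385]
2462
0.1538 [0.5593 0.2847 0.0261] [0.559  0.286  0.1537]
743
0.0988 [0.5591 0.2859 0.0321] [0.5588 0.3031 0.0988]
1.6917 [0.55925634 0.28617999 0.27987997] [4.18643442e-01 1.86403286e-01 1.03906028e+00 3.61673566e-04
 1.91637443e+00 4.16406915e-01] [-0.13549513  0.34172584 -0.09607007]
```

View pics/w1.png

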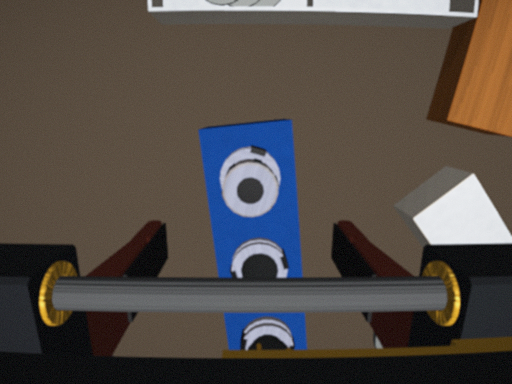

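The wrist view shows the chuck at (250,187) alone between the open fingers' planes, with slim and face mill behind it. Its centre is (0.5593, 0.285), agreeing with the top view to 1 mm. Now the grasp and lift.

```bash
python3 - <<'E'
from h import *
def rep(l):
    s=state();print(l,round(s["time"],2),s["ee_pos"].round(4),s["ft_force"].round(2),round(float(s["finger_gap"]),4))
rep("pre")
move_l([.5595,.2852,.16],.12);hold(.2);rep("above")
move_l([.5595,.2852,.129],.06);hold(.2);rep("down")
close();rep("closed")
move_l([.5595,.2852,.139],.03);hold(.2);rep("lift10")
move_l([.5595,.2852,.32],.1);hold(.2);rep("up")
im=get_image("wrist");np.savez("w2.npz",**im)
cv2.imwrite("pics/w2.png",im["frame"])
P=cloud(im);s=state();e=s["ee_pos"]
for lo,hi in((.02,.03),(-.045,-.02)):
    m=(np.hypot(P[...,0]-e[0],P[...,1]-e[1])<.045)&(P[...,2]-e[2]>lo)&(P[...,2]-e[2]<hi);x=P[m]-e
    if len(x)>9:(cx,cy),r=cv2.minEnclosingCircle(x[:,:2].astype(np.float32));print(lo,len(x),np.median(x[:,2]),cx,cy,r,x.mean(0))
E
```

```text
pre 1.69 [0.5593 0.2862 0.2799] [-0.14  0.34 -0.1 ] 0.0883
above 3.04 [0.5598 0.2853 0.1609] [ 0.66 -0.31  0.94] 0.0878
down 3.91 [0.5598 0.2853 0.1297] [ 0.35  0.67 -0.5 ] 0.088
closed 4.59 [0.5597 0.2852 0.129 ] [ 1.1  -0.34 -0.16] 0.0494
lift10 5.28 [0.5593 0.2852 0.1387] [-0.43  0.58 -7.5 ] 0.0496
up 7.43 [0.5594 0.2852 0.3196] [-0.4   0.62 -7.02] 0.0497
0.02 6856 0.024650674072673573 -0.0011416927445679903 0.009040693752467632 0.03470493108034134 [-0.00102691  0.00866067  0.02454945]
-0.045 2818 -0.030370367429005007 -0.00044780783355236053 0.005717212334275246 0.030988946557044983 [-0.00052265  0.01948743 -0.03097474]
```

View pics/w2.png

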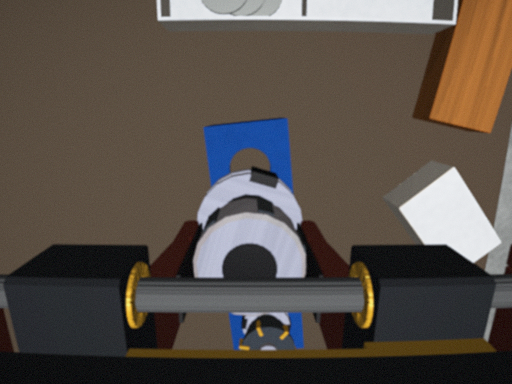

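Held: the gap is 49.7 mm and the load 7.0–7.5 N. The wrist view shows the nut between the fingers with its top centred near (250,262), and the rack hole empty at (250,160). I'll fit where the nut sits in the hand and its tilt, then measure the sleeve from the wrist at a second position.

```bash
cat > fit.py <<'E'
from h import *
from scipy.optimize import least_squares
def nutfit(im,e):
    P=cloud(im)-e
    m=(abs(P[...,0])<.035)&(abs(P[...,1])<.03)&(P[...,2]>.021)&(P[...,2]<.029);m&=(im["frame"].min(2)>110)
    x=P[m];A=np.c_[x[:,:2],np.ones(len(x))];co=np.linalg.lstsq(A,x[:,2],rcond=None)[0]
    ed=[]
    for c in np.arange(-.02,.0201,.002):
        k=x[abs(x[:,0]-c)<.001]
        if len(k)>3: ed.append([c,np.percentile(k[:,1],98)])
    ed=np.array(ed)
    r=least_squares(lambda p:np.hypot(ed[:,0]-p[0],ed[:,1]-p[1])-.025,[0,0],loss="soft_l1",f_scale=.001)
    print("nut n",len(x),"slopes",co.round(4),"centre rel tcp",r.x.round(4),"rms",np.sqrt((r.fun**2).mean()))
    return r.x
def sleevefit(im,c0):
    P=cloud(im);m=(np.hypot(P[...,0]-c0[0],P[...,1]-c0[1])<.055)&(abs(P[...,2]-.1)<.005)
    x=P[m];mk=m.astype(np.uint8)
    cs,_=cv2.findContours(mk,cv2.RETR_EXTERNAL,cv2.CHAIN_APPROX_NONE);c=max(cs,key=cv2.contourArea)[:,0]
    w=onplane(im,c,.1)[:,:2]
    r=least_squares(lambda p:np.hypot(w[:,0]-p[0],w[:,1]-p[1])-p[2],[*c0[:2],.04],loss="soft_l1",f_scale=.001)
    print("sleeve n",len(x),np.median(x[:,2]).round(4),r.x.round(4),"rms",np.sqrt((r.fun**2).mean()));return r.x
E
python3 - <<'E'
from fit import *
def rep(l):
    s=state();print(l,round(s["time"],2),s["ee_pos"].round(4),s["ft_force"].round(2),round(float(s["finger_gap"]),4))
im=dict(np.load("w2.npz"));nutfit(im,state()["ee_pos"])
sleevefit(dict(np.load("top.npz")),[.5215,-.2355]);sleevefit(dict(np.load("scene.npz")),[.5215,-.2355])
# hover short of the sleeve so the sleeve is visible to the wrist camera
move_l([.5219,-.32,.32],.2);hold(.2);rep("hover")
im=get_image("wrist");np.savez("w3.npz",**im);cv2.imwrite("pics/w3.png",im["frame"])
print(project(im,np.array([.5215,-.2355,.1])));nutfit(im,state()["ee_pos"]);sleevefit(im,[.5215,-.2355])
t=get_image("top");np.savez("t3.npz",**t);sleevefit(t,[.5215,-.2355])
E
```

```text
nut n 4566 slopes [-0.0002 -0.0093  0.0245] centre rel tcp [-0.0008 -0.0008] rms 0.00016110046451938497
sleeve n 551 0.0998 [ 0.5211 -0.235   0.0388] rms 0.0010340872514544338
sleeve n 317 0.1002 [ 0.5248 -0.2361  0.0393] rms 0.0014203225251419734
hover 10.87 [ 0.522  -0.3198  0.3201] [ 0.48 -0.15 -6.79] 0.0496
[249.6133243   95.42435781]
nut n 4531 slopes [ 0.0009 -0.0091  0.0246] centre rel tcp [-0.0009 -0.0007] rms 0.0001492963335832125
sleeve n 2719 0.0996 [ 0.5204 -0.2372  0.0389] rms 0.000460724811152433
sleeve n 366 0.0996 [ 0.5236 -0.2316  0.0341] rms 0.007505891504243578
```

View pics/w3.png

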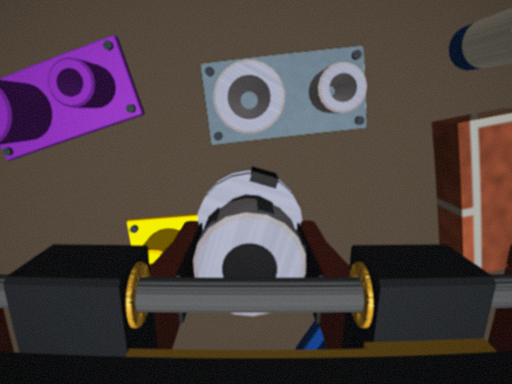

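This wrist view shows the large grey sleeve at (249,95), bore clear, with the small sleeve at (342,88) and the chuck upright in the hand. The sleeve is (0.5204, -0.2372) by wrist. The jaw-centred nut reads -0.9 mm in x with the same camera, so the corrected sleeve x is 0.5213, which agrees with the top view's 0.5211. In y the two differ by about 1.5 mm, so I'll go between them and descend with force monitoring.

```bash
python3 - <<'E'
from fit import *
def rep(l):
    s=state();f=s["ft_force"]-f0;print(l,round(s["time"],2),s["ee_pos"].round(4),f.round(2),s["moment"].round(2),round(float(s["finger_gap"]),4));return f
f0=state()["ft_force"];x,y=.5213,-.2362
move_l([x,y,.32],.12);hold(.2);f0=np.array(state()["ft_force"]);rep("over")
move_l([x,y,.2],.1);rep("z200")
move_l([x,y,.165],.05);hold(.1);f=rep("z165")
z=.165
while z>.1475 and np.linalg.norm(f[:2])<6 and abs(f[2])<8:
    z-=.003;move_l([x,y,z],.03);hold(.1);f=rep("z%.3f"%z)
E
```

```text
over 12.02 [ 0.5212 -0.2369  0.3197] [0. 0. 0.] [-0.09 -0.01 -0.02] 0.0491
z200 13.37 [ 0.5216 -0.2364  0.2011] [0.02 0.05 1.57] [-0.01  0.01 -0.03] 0.0494
z165 14.32 [ 0.5215 -0.2363  0.1657] [ 0.1  -0.36  1.04] [-0.06  0.04  0.05] 0.049
z0.162 14.67 [ 0.5213 -0.2362  0.162 ] [ 0.21 -0.41  0.37] [-0.07  0.03  0.06] 0.0492
z0.159 15.02 [ 0.5213 -0.2362  0.1589] [-0.15 -0.87  0.94] [-0.01  0.01  0.02] 0.0496
z0.156 15.37 [ 0.5213 -0.2362  0.1559] [ 0.21 -0.51  0.27] [-0.    0.09  0.03] 0.0495
z0.153 15.72 [ 0.5213 -0.2362  0.153 ] [ 0.42 -0.2   0.01] [-0.06  0.04  0.02] 0.0492
z0.150 16.07 [ 0.5213 -0.2362  0.1499] [ 0.47 -0.81 -0.18] [0.02 0.05 0.01] 0.0492
z0.147 16.42 [ 0.5218 -0.2364  0.1488] [-3.4   0.44 12.59] [ 0.18  0.34 -0.04] 0.0494
```

No contact until TCP z 0.149, the predicted home height, then 12.6 N vertical, so the flange is on the rim. Releasing and checking.

```bash
python3 - <<'E'
from fit import *
s=state()
move_l([.5213,-.2362,.149],.03);hold(.2);print(state()["ft_force"].round(2))
gripper_open();hold(.2)
s=state();print(s["ft_force"].round(2),s["finger_gap"],s["ee_pos"])
move_l([.5213,-.2362,.26],.12);move_l([.5,-.4,.3],.2);hold(.3)
sl=np.array([.5213,-.2362]);out=[]
for n in("top","scene","wrist"):
    im=get_image(n);P=cloud(im)
    for nm,lo,hi in(("nut top",.168,.18),("flange top",.112,.126)):
        m=(np.hypot(P[...,0]-sl[0],P[...,1]-sl[1])<.045)&(P[...,2]>lo)&(P[...,2]<hi);x=P[m]
        if len(x)>9:
            (cx,cy),r=cv2.minEnclosingCircle(x[:,:2].astype(np.float32));co=np.linalg.lstsq(np.c_[x[:,:2]-sl,np.ones(len(x))],x[:,2],rcond=None)[0]
            print(n,nm,len(x),np.median(x[:,2]).round(4),np.round([cx,cy,r],4),"slope",co[:2].round(3))
    if n!="wrist":
        u,v=project(im,np.r_[sl,.12]).astype(int);f=im["frame"]
        out.append(cv2.resize(f,(400,300)));out.append(cv2.resize(f[v-40:v+41,u-54:u+55],(400,300),interpolation=cv2.INTER_CUBIC))
cv2.imwrite("pics/end.png",np.vstack([np.hstack(out[:2]),np.hstack(out[2:])]));print(state()["time"],state()["ft_force"].round(2))
E
```

```text
[-1.03  1.52 -2.19]
[-0.23 -0.21 -0.51] 0.08773164644351635 [ 0.52130357 -0.23620482  0.14901266]
top nut top 384 0.174 [ 0.5207 -0.2352  0.0256] slope [ 0.022 -0.012]
top flange top 206 0.1187 [ 0.5219 -0.2348  0.0327] slope [ 0.011 -0.009]
scene nut top 186 0.1746 [ 0.5219 -0.2345  0.0268] slope [-0.064  0.003]
scene flange top 185 0.1199 [ 0.523  -0.2355  0.0328] slope [-0.028  0.003]
wrist nut top 921 0.1735 [ 0.5201 -0.2457  0.0228] slope [0.005 0.13 ]
wrist flange top 1154 0.1189 [ 0.5201 -0.238   0.0319] slope [0.003 0.018]
20.35 [ 0.21  0.08 -0.18]
```

View pics/end.png

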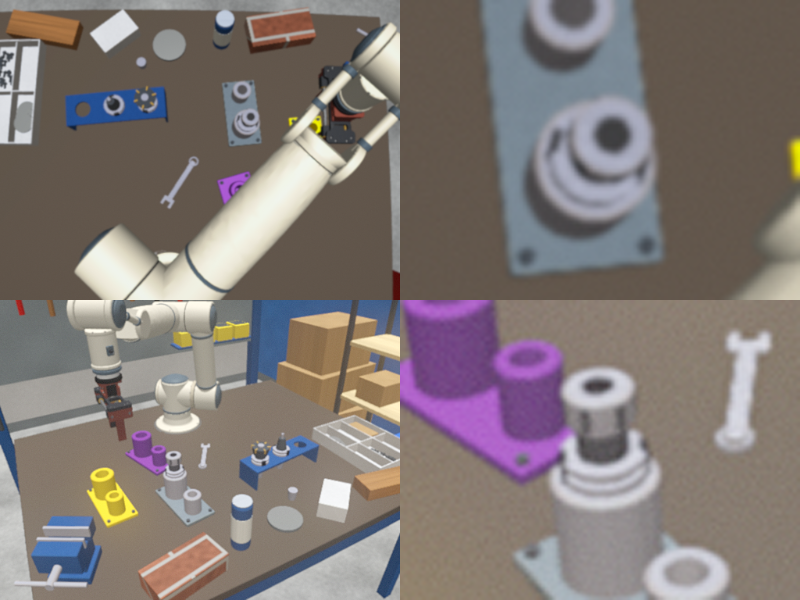

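The final picture shows the chuck upright in the large grey sleeve with its flange on the rim (crop at (600,440)). The other two holders are still in the rack (scene panel (260,450) and (282,440)), and the arm is clear. Flange top reads 0.119 m and nut top 0.174 m, exactly the home heights.

```bash
python3 -c "
from bench import *
job_done();print(state()['time'])"
```

```text
the job is handed in; nothing more can be done
the job is handed in; nothing more can be done
```

The collet chuck is in the larger grey sleeve, upright and released, and the job is handed in. I gripped it by the nut and lifted it out of the rack. It went down under force monitoring, with no contact until the flange met the rim at the predicted height. The arm used about 20 of the 42 s, and the highest wrist force I read was about 13 N.

**Last checks:**
- **Seating:** the top view put the flange top at 0.1187 m (home is 0.119) and the nut top at 0.174 m (home is 0.174). The scene and wrist views agreed to within 1 mm.
- **Position:** the top view's nut centre is within about 1 mm of its flange centre and the sleeve's centre.
- **Bystanders:** the face mill and slim holder are still in the rack, and the purple and yellow look-alikes were not touched.
- **Disagreements:** the final wrist-view nut fit (centre 10 mm off in y, slope 0.13) and the scene-view nut slope (-0.06) did not match the rest. I put both down to oblique, partial views, because the top-view fits, the heights and the picture all show it upright.

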